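Switch on the sander after its extraction

TASK

Get the bench sander going with its dust extraction: with the fingertips, first press down the green-striped end of the white paddle on the black main box so that it rocks fully over to on, then push the green button of the yellow extractor box fully in, and last push the green button of the blue sander box fully in. The boxes only stand on the bench: press them where they stand, without lifting them or pushing them out of place. Leave the red stop buttons, the grey drill-press box and everything else on the bench alone.

Things in the scene. Friction and masses are not known exactly. Their poses are not given: they have to be found in the camera images.
- main_box: the main switch box: black, 130 x 80 mm, 55 mm high, about 0.85 kg, loose on rubber feet. Origin at the centre of its underside; z up, x (its long way) points to the end that holds the paddle's green-striped ON end. It may be turned up to 35 degrees.
- main_paddle (a joint): white rocking paddle (84 x 46 mm, along the box's x) on the main switch box, rad: 0 off (green-striped end up), 0.4 fully on (green-striped end down). It pivots about its middle, 64 mm above the bench, with its top face 12 mm over the pivot, and starts between 0 and 0.05. Stiff: needs about 0.1 N m (3 to 6 N on the stripe) and stays where it is left.
- main_on_end (a point): on the paddle's top face, in the middle of the green stripe (24 mm wide) at its ON end, 30 mm from the pivot; moves with the paddle. About 82 mm above the bench when off, 70 mm when on.
- extractor_box: the dust extractor's switch box: yellow, 80 x 130 mm, 55 mm high, about 0.85 kg, loose on rubber feet. Origin at the centre of its underside; z up, x points away from the robot when unturned (it may be turned up to 35 degrees). On its top, 30 mm to +y, is the green start button; 30 mm to -y the red stop button.
- extractor_start (a joint): green start button of the yellow extractor box, m: 0 out (off), 0.008 fully in (on). A stiff slide: needs about 4 N and stays where it is left.
- extractor_start_top (a point): centre of the top of the green start button (36 mm across) on the yellow extractor box; moves with the button. 69 mm above the bench when out, 61 mm when fully in (6 mm above the box's top).
- extractor_stop (a joint): red stop button of the yellow extractor box, m: 0 out, 0.005 fully in; sprung. 30 mm across, top 7 mm above the box, centre 60 mm from the green button. To be left alone.
- sander_box: the sander's switch box: blue, 80 x 130 mm, 55 mm high, about 0.85 kg, loose on rubber feet. Origin at the centre of its underside; z up, x points away from the robot when unturned (it may be turned up to 35 degrees). On its top, 30 mm to +y, is the green start button; 30 mm to -y the red stop button.
- sander_start (a joint): green start button of the blue sander box, m: 0 out (off), 0.008 fully in (on). A stiff slide: needs about 4 N and stays where it is left.
- sander_start_top (a point): centre of the top of the green start button (36 mm across) on the blue sander box; moves with the button. 69 mm above the bench when out, 61 mm when fully in (6 mm above the box's top).
- sander_stop (a joint): red stop button of the blue sander box, m: 0 out, 0.005 fully in; sprung. 30 mm across, top 7 mm above the box, centre 60 mm from the green button. To be left alone.
- drill_box: the drill press's switch box: grey, 80 x 130 mm, 55 mm high, about 0.85 kg, loose on rubber feet. Origin at the centre of its underside; z up, x points away from the robot when unturned (it may be turned up to 35 degrees). On its top, 30 mm to +y, is the green start button; 30 mm to -y the red stop button. To be left alone.
- drill_start (a joint): green start button of the grey drill box, m: 0 out (off), 0.008 fully in (on). A stiff slide: needs about 4 N and stays where it is left. To be left alone.
- drill_stop (a joint): red stop button of the grey drill box, m: 0 out, 0.005 fully in; sprung. 30 mm across, top 7 mm above the box, centre 60 mm from the green button. To be left alone.
- tape: roll of blue tape lying flat, 90 mm across, 24 mm high; origin at the centre of its underside. Bystander.
- offcut: pale wood offcut, 70 x 45 x 35 mm; origin at the centre of its underside. Bystander.
- glue: white glue bottle with a yellow label and orange cap, 48 mm across, 120 mm high, standing; origin at the centre of its underside. Bystander.
- tin: small tin with a red label, 68 mm across, 75 mm high, standing; origin at the centre of its underside. Bystander.
- screw_cup: open steel cup, 68 mm across, 50 mm high; origin at the centre of its underside. Bystander.
- driver: screwdriver with an orange handle, lying on the bench to the left, nearer the robot than the boxes, under 40 mm high. Bystander.
Mind the look-alikes: they are no part of the job. Of the things that look like the extractor_box, the larger one is meant.

How it is judged (in metres and radians):
On the way, in this order (a step that is already met when the one before it is completed fails the run):
1. the main paddle is rocked over to on (value of joint main_paddle above 0.34 rad and value of joint each of extractor_start, sander_start below 0.003 m), for 0.2 s.
2. then the extractor's green button is fully in (value of joint main_paddle above 0.34 rad and value of joint extractor_start above 0.0065 m and value of joint sander_start below 0.003 m), for 0.2 s.
3. then the sander's green button is fully in (value of joint main_paddle above 0.34 rad and value of joint each of extractor_start, sander_start above 0.0065 m), for 0.2 s.
At the end, for the whole second after the job is handed in: Main paddle on (over 0.34 of 0.4 rad), extractor and sander green buttons in (over 6.5 of 8 mm), red buttons and drill start out (under 2 mm), the three boxes upright on the bench within 25 mm of their starts, drill box and other things within 15 mm, all at rest (all of step 3 and value of joint each of extractor_stop, sander_stop, drill_stop, drill_start below 0.002 m and not (distance of any of main_box, extractor_box, sander_box from where it was at the start of the episode above 0.025 m or height (world z) of any of main_box, extractor_box, sander_box above 0.012 m or angle between any of main_box, extractor_box, sander_box's own z axis and vertical above 0.2 rad) and distance of each of drill_box, tape, offcut, glue, tin, screw_cup, driver from where it was at the start of the episode below 0.015 m and linear speed of each of main_box, extractor_box, sander_box, drill_box, tape, offcut, glue, tin, screw_cup, driver below 0.02 m/s); the robot touches nothing.
It fails at once if a pressed box is lifted, tipped or pushed out of place (over 25 mm) (distance of any of main_box, extractor_box, sander_box from where it was at the start of the episode above 0.025 m or height (world z) of any of main_box, extractor_box, sander_box above 0.012 m or angle between any of main_box, extractor_box, sander_box's own z axis and vertical above 0.2 rad).
It fails at once if the extractor is started before the main switch is on (value of joint extractor_start above 0.003 m and value of joint main_paddle below 0.3 rad).
It fails at once if the sander is started before the extractor is on (value of joint sander_start above 0.003 m and value of joint extractor_start below 0.006 m).
It fails at once if a red stop button, or the drill's start button, is pressed (not (value of joint extractor_stop below 0.002 m) or not (value of joint sander_stop below 0.002 m) or not (value of joint drill_stop below 0.002 m) or not (value of joint drill_start below 0.002 m)).
It fails at once if the drill box or something else on the bench is shifted over 15 mm (distance of any of drill_box, tape, offcut, glue, tin, screw_cup, driver from where it was at the start of the episode above 0.015 m).
It also fails if it takes over 48 s, if anything falls off the work surface, if the arm or the gripper's body presses on something with over 40 N, if the wrist force passes 120 N, or if a joint passes its speed limit or range.

ROBOT

A 6-joint arm with a two-finger parallel gripper is mounted at the origin on the work surface. World frame = base frame: x ahead of the robot, y to its left, z up, the work surface at z = 0. Lengths are in m, angles in degrees, forces in N, time in s.
With the tool pointing down it reaches from about 0.35 to 0.875 m from the base axis. Payload 4.2 kg.
Tool frame: the origin (TCP) lies midway between the tips of the shut fingers; the grasp point (between the pads) lies 19 mm behind it; z points along the fingers, y is the line along which they close (so a half turn about z gives the same grasp; the last joint's range is limited). The gripper opens to 87 mm and grips with 3 to 60 N. Pads are 19 mm wide; open, the fingers measure 117 mm over their backs; the gripper's body (75 mm by 190 mm) begins 51 mm behind the grasp point.
Start: joints at [81.681, 22.042, 0.453, 0, -68.411, -14.817], TCP at [0.246, 0.575, 0.223] pointing down, gripper open.
Joint ranges: [-179.83, 179.83], [-69.29, 118.12], [-61.27, 80.66], [-181.25, 117.63], [-171.15, -9.14], [-177.46, 177.46]. Speed limits (degrees/s): [159.86, 159.86, 180, 180, 180, 180].

INTERFACE

Orientations are given as a 3x3 rotation matrix whose columns are the frame's x, y, z axes.
In Python, from station import * gives the robot as it stands. The module is installed in compiled form; this text tells all that it offers.
- The arm moves only by the tool servo_tool, never from a script. Its argument "deltas" is a list of rows, each an object of numbers: "tx", "ty", "tz": the shift along the tool's x, y, z in mm; "ax", "ay", "az": the turn, a rotation vector about the tool's x, y, z in rad; "claw": the finger opening in mm, from 0 to 87. In form: [{"tx": .., "ty": .., "tz": .., "ax": .., "ay": .., "az": .., "claw": ..}, ...]. A call has 1 to 12 rows; each row is the pose to reach, as a shift and turn from the pose commanded when the call began, along the tool's axes at that moment; what a row does not reach only later rows make up. A row lasts 1/12 s, in which the tool goes at most 41.7 mm and 7.16 degrees, less where a joint would pass 70% of its speed; a pose out of reach is approached as far as the arm can. A call with a gripper value outside its range is refused whole. The fingers move at their own pace and stop on an object; the grip force is fixed at half the most. Time passes only in rows, so rows that repeat a pose let the fingers close. It gives the time, the measured TCP pose, the force, the opening and the grip force at its end, in the units of the state.
- sense(): the state, without advancing time (a new reading comes with each control period).
- capture(name): name is "side" or "top"; returns the picture (420x560x3 uint8, blue, green, red); there is no depth.
- calibration(name): a dict with "fx", "fy", "cx", "cy" (pixels), "cam_to_world" (4x4, takes a point from camera to world coordinates). Camera axes: x right, y down, z forward; pixel columns grow to the right and rows downward; lengths in m; the calibration is good to about 2 mm. A picture is of the moment at which its call begins. calibration takes no time and is no camera call.
- finish_job(): hands the job in; it is judged then, once.
Trained networks look in the newest picture that a camera, given by its name, has taken for a name from the list of things; names that differ only in an ending like _2 or _b are one class to them, and where a whole thing is asked for, a point or a joint stands for the part that bears it (a point fixed in the world has none). Each returns a list of dicts, best first, with "confidence" (0 to 1); they miss things now and then, are a little off and sometimes report something else, mostly with a low value. They report only what shows in the picture. A call takes as long as a camera call. They do not tell look-alikes from the thing itself.
- recognise(label, camera): "xyz" ([x, y, z] in m, in the coordinates of the camera as it stood for that picture, good to about 4 mm: the middle of the surface that is visible of it).
- trace(label, camera): "mask" (420x560 bool, what is visible of it).
The state is a dict: "time_s": time; "joints": joint angles; "joint_velocities": joint speeds; "effort": joint torques, N m; "tcp_pos": TCP position; "ee_rot": TCP orientation; "wrist_force": force on the tool from outside, world axes, zero at the start; "moment": the same for the moment, N m; "gripper_width": opening from 0.0 (shut) to 1.0 (fully open); "gripper_force": force on a finger pad.
Only numpy, scipy, OpenCV 4.12 (cv2) and the standard library are available. Lean on these libraries where they do the work, as an engineer would, in place of code of your own. Each camera call takes 0.05 s, during which the arm holds its last target. There are 200 camera calls.

## Working session

There is one attempt and no reset: what is moved stays moved. The work goes in short steps, Python scripts to look and compute and a tool call to move; the robot and the scene stay as the last step left them, time stands still between calls to the robot, and variables do not carry over. Pictures are saved under pics/ and viewed, at most 10 in all, crops included, and the job is handed in when it is done.

Besides the shell and the picture viewer there is one more tool, called after ">>>" in YAML: its name, and indented under it one key for each argument. servo_tool: Moves the arm, as the interface text tells. Its arguments: {"type":"object","properties":{"deltas":{"type":"array","items":{"type":"object","properties":{"tx":{"type":"number"},"ty":{"type":"number"},"tz":{"type":"number"},"ax":{"type":"number"},"ay":{"type":"number"},"az":{"type":"number"},"claw":{"type":"number"}}}}},"required":["deltas"]}

```bash
mkdir -p pics
python3 - <<'E'
from station import *
import cv2,numpy as np
for c in("top","side"):
    cv2.imwrite(f"pics/{c}0.png",capture(c))
    k=calibration(c);print(c,k["fx"],k["fy"],k["cx"],k["cy"],np.round(k["cam_to_world"],3).tolist())
    T=np.array(k["cam_to_world"])
    for l in("main_box","main_on_end","extractor_box","extractor_start_top","sander_start_top","sander_box","drill_box"):
        for d in recognise(l,c)[:4]:
            p=np.array(d["xyz"]);w=T@np.r_[p,1]
            print(l,round(d["confidence"],2),np.round(w[:3],3),np.round([k["fx"]*p[0]/p[2]+k["cx"],k["fy"]*p[1]/p[2]+k["cy"]]))
s=sense();print(s)
E
```

```text
top 417.4712820210993 417.4712820210993 275.38921361151205 203.31888508684392 [[-0.003, -0.99, 0.138, 0.367], [-1.0, -0.0, -0.019, 0.012], [0.019, -0.138, -0.99, 1.07], [0.0, 0.0, 0.0, 1.0]]
main_box 0.63 [0.54  0.098 0.059] [232. 190.]
main_box 0.5 [0.527 0.35  0.068] [127. 195.]
main_on_end 0.59 [0.735 0.027 0.022] [262. 119.]
extractor_box 0.9 [ 0.7   -0.158  0.031] [333. 131.]
extractor_start_top 0.64 [ 0.726 -0.164  0.044] [336. 120.]
extractor_start_top 0.63 [ 0.574 -0.081  0.066] [305. 176.]
sander_start_top 0.46 [ 0.499 -0.284  0.069] [389. 206.]
sander_box 0.63 [ 0.484 -0.304  0.049] [395. 213.]
drill_box 0.97 [0.506 0.317 0.056] [142. 204.]
side 546.6727104161594 546.6727104161594 281.5919676900461 206.02405358005964 [[0.885, -0.324, 0.335, 0.049], [-0.466, -0.615, 0.636, -0.891], [-0.0, -0.718, -0.696, 1.108], [0.0, 0.0, 0.0, 1.0]]
main_box 0.87 [0.532 0.082 0.058] [272. 206.]
main_box 0.3 [0.538 0.1   0.074] [271. 197.]
main_on_end 0.62 [0.539 0.1   0.077] [271. 196.]
extractor_box 0.82 [ 0.543 -0.133  0.058] [315. 257.]
extractor_box 0.75 [ 0.698 -0.176  0.036] [375. 252
[... 461 characters left out ...]
116322e+01, -1.48179282e+01]), 'joint_velocities': array([-0.01562061,  0.01989224, -0.0258751 ,  0.15555378,  0.10882734,
       -0.05555507]), 'effort': array([ 2.54322058e-04, -3.90408182e+01,  1.87611455e+01,  4.22402546e+00,
        1.55578792e-02, -1.14227910e-05]), 'tcp_pos': array([0.24551881, 0.57472813, 0.22257033]), 'ee_rot': array([[ 9.19563271e-01, -3.92941965e-01, -4.27220076e-05],
       [-3.92941964e-01, -9.19563272e-01,  4.57230005e-05],
       [-5.72520748e-05, -2.52579224e-05, -9.99999998e-01]]), 'wrist_force': array([ 0.95860063, -0.15557489, -0.12026803]), 'moment': array([ 0.01432177,  0.04784238, -0.04634784]), 'gripper_force': 0.0, 'gripper_width': 0.9981589064435953}
```

Run:
```python
import cv2,numpy as np
a=cv2.imread("pics/top0.png")[80:260,100:460];cv2.imwrite("pics/t1.png",cv2.resize(a,(800,400),interpolation=3))
a=cv2.imread("pics/side0.png")[130:390,190:450];cv2.imwrite("pics/s1.png",cv2.resize(a,(600,600),interpolation=3))
```

```text
(no output)
```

View pics/t1.png

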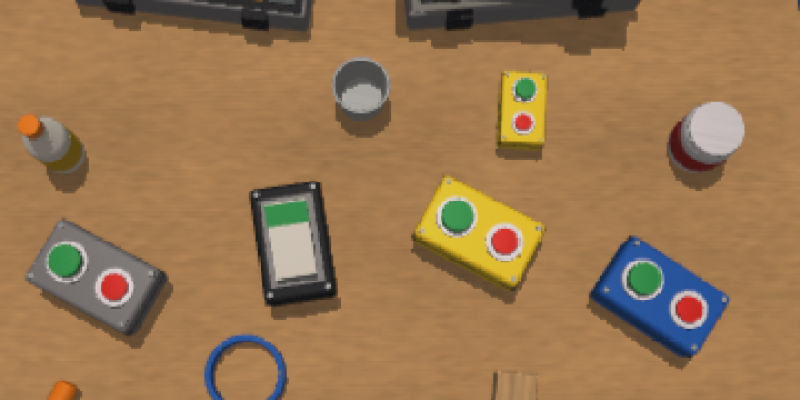

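View pics/s1.png

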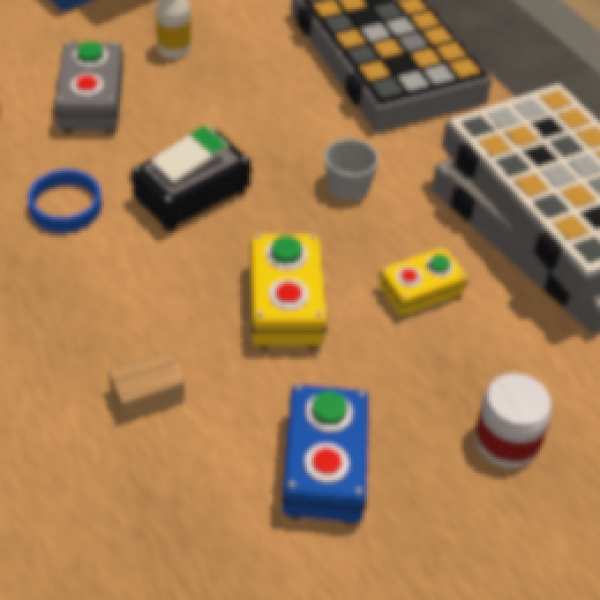

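View pics/top0.png

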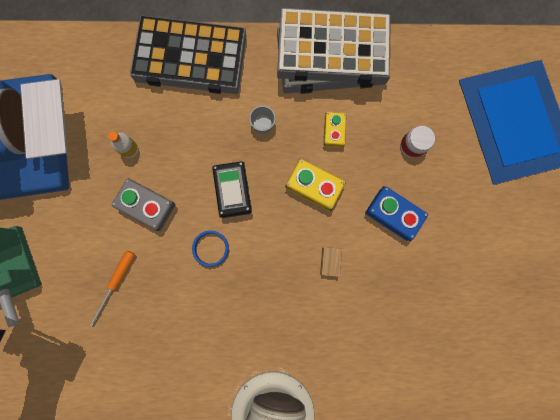

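The crops show the pieces clearly (pixels in the top view):
- **Main box:** black, at (231,190), with its green stripe at (229,176).
- **Extractor:** two yellow boxes. The large one is at (315,184) with its green button at (306,177). The small look-alike is at (335,129) and is rejected.
- **Sander:** blue box at (397,213), green button at (390,206).
- **Drill:** grey box at (143,205), left alone.

Next I triangulate the green patches from both views.

```bash
cat > h.py <<'E'
from station import *
import cv2,numpy as np
def P(c):
    k=calibration(c);K=np.array([[k["fx"],0,k["cx"]],[0,k["fy"],k["cy"]],[0,0,1]])
    return K@np.linalg.inv(np.array(k["cam_to_world"]))[:3]
def blobs(img,lo,hi,mn=15):
    m=cv2.inRange(cv2.cvtColor(img,cv2.COLOR_BGR2HSV),lo,hi)
    n,_,st,ce=cv2.connectedComponentsWithStats(m)
    return [(ce[i],st[i]) for i in range(1,n) if st[i][4]>=mn]
G=((50,100,60),(85,255,255));R=((0,150,120),(6,255,255))
def near(b,p):
    return min(b,key=lambda q:np.hypot(*(q[0]-p)))
def tri(a,b):
    X=cv2.triangulatePoints(P("top"),P("side"),np.float64(a),np.float64(b)).ravel();return X[:3]/X[3]
def plane(c,uv,z):
    k=calibration(c);T=np.array(k["cam_to_world"]);d=T[:3,:3]@[(uv[0]-k["cx"])/k["fx"],(uv[1]-k["cy"])/k["fy"],1]
    return T[:3,3]+d*(z-T[2,3])/d[2]
E
python3 - <<'E'
from h import *
t=cv2.imread("pics/top0.png");s=cv2.imread("pics/side0.png")
for n,col,a,b,z in(("stripe",G,(229,176),(280,190),.082),("ext",G,(306,177),(314,239),.069),("extred",R,(327,188),(315,257),.062),("sand",G,(390,206),(333,307),.069),("sandred",R,(410,219),(331,330),.062)):
    A=near(blobs(t,*col),a);B=near(blobs(s,*col),b)
    print(n,A[0].round(1),A[1][2:],B[0].round(1),B[1][2:],tri(A[0],B[0]).round(4),plane("top",A[0],z).round(4),plane("side",B[0],z).round(4))
# paddle cream
for c,im,p in(("top",t,(231,192)),("side",s,(270,198))):
    B=near(blobs(im,(12,10,150),(35,90,255)),p);print(B[0],B[1],plane(c,B[0],.075))
E
```

```text
stripe [228.5 175.6] [ 20  12 169] [280.1 190.1] [14 11 81] [0.5709 0.1063 0.08  ] [0.5719 0.1057 0.082 ] [0.5691 0.1045 0.082 ]
ext [305.2 176.6] [ 14  14 154] [313.6 237.7] [12 10 97] [ 0.5715 -0.0802  0.0635] [ 0.5724 -0.0803  0.069 ] [ 0.5674 -0.0843  0.069 ]
extred [326.7 188.1] [ 12  11 100] [314.7 256.1] [10  7 59] [ 0.5437 -0.1333  0.0602] [ 0.545  -0.1336  0.062 ] [ 0.5419 -0.1345  0.062 ]
sand [389.4 205. ] [ 14  14 154] [332.4 305.9] [ 14  13 149] [ 0.5015 -0.2858  0.0644] [ 0.5022 -0.2849  0.069 ] [ 0.4987 -0.2884  0.069 ]
sandred [409.8 218.8] [ 12  11 100] [331.2 329.4] [11 10 90] [ 0.468  -0.3359  0.0592] [ 0.4692 -0.3355  0.062 ] [ 0.466  -0.3373  0.062 ]
[231.09048724 192.52668213] [221 180  22  26 431] [0.53168273 0.09957913 0.075     ]
[267.84782609 198.21376812] [256 188  25  21 276] [0.52728513 0.0975878  0.075     ]
```

>>> servo_tool:
  deltas:
    - {"tx": 243, "ty": 151, "tz": 0, "az": -0.28, "claw": 0}
    - {"tx": 485, "ty": 302, "tz": 30, "az": -0.56, "claw": 0}
    - {"tx": 485, "ty": 302, "tz": 30, "az": -0.56, "claw": 0}
    - {"tx": 485, "ty": 302, "tz": 30, "az": -0.56, "claw": 0}
    - {"tx": 485, "ty": 302, "tz": 30, "az": -0.56, "claw": 0}
    - {"tx": 485, "ty": 302, "tz": 30, "az": -0.56, "claw": 0}
    - {"tx": 485, "ty": 302, "tz": 30, "az": -0.56, "claw": 0}
    - {"tx": 485, "ty": 302, "tz": 30, "az": -0.56, "claw": 0}
    - {"tx": 485, "ty": 302, "tz": 30, "az": -0.56, "claw": 0}
    - {"tx": 485, "ty": 302, "tz": 30, "az": -0.56, "claw": 0}
    - {"tx": 485, "ty": 302, "tz": 30, "az": -0.56, "claw": 0}
    - {"tx": 485, "ty": 302, "tz": 30, "az": -0.56, "claw": 0}

```text
schema error: expected keys tx, ty, tz, ax, ay, az, claw
```

>>> servo_tool:
  deltas:
    - {"tx": 485, "ty": 302, "tz": 30, "ax": 0, "ay": 0, "az": -0.56, "claw": 0}
    - {"tx": 485, "ty": 302, "tz": 30, "ax": 0, "ay": 0, "az": -0.56, "claw": 0}
    - {"tx": 485, "ty": 302, "tz": 30, "ax": 0, "ay": 0, "az": -0.56, "claw": 0}
    - {"tx": 485, "ty": 302, "tz": 30, "ax": 0, "ay": 0, "az": -0.56, "claw": 0}
    - {"tx": 485, "ty": 302, "tz": 30, "ax": 0, "ay": 0, "az": -0.56, "claw": 0}
    - {"tx": 485, "ty": 302, "tz": 30, "ax": 0, "ay": 0, "az": -0.56, "claw": 0}
    - {"tx": 485, "ty": 302, "tz": 30, "ax": 0, "ay": 0, "az": -0.56, "claw": 0}
    - {"tx": 485, "ty": 302, "tz": 30, "ax": 0, "ay": 0, "az": -0.56, "claw": 0}
    - {"tx": 485, "ty": 302, "tz": 30, "ax": 0, "ay": 0, "az": -0.56, "claw": 0}
    - {"tx": 485, "ty": 302, "tz": 30, "ax": 0, "ay": 0, "az": -0.56, "claw": 0}
    - {"tx": 485, "ty": 302, "tz": 30, "ax": 0, "ay": 0, "az": -0.56, "claw": 0}
    - {"tx": 485, "ty": 302, "tz": 30, "ax": 0, "ay": 0, "az": -0.56, "claw": 0}

```text
time_s: 1.8
tcp_pos: [0.532, 0.1645, 0.1967]
ee_rot: [[0.988, 0.156, 0.001], [0.156, -0.988, 0.0], [0.001, -0.0, -1.0]]
wrist_force: [1.1, 0.8, -0.5]
gripper_width: 0.174
gripper_force: 0.0
```

>>> servo_tool:
  deltas:
    - {"tx": 30, "ty": 64, "tz": 0, "ax": 0, "ay": 0, "az": 0, "claw": 0}
    - {"tx": 30, "ty": 64, "tz": 0, "ax": 0, "ay": 0, "az": 0, "claw": 0}
    - {"tx": 30, "ty": 64, "tz": 40, "ax": 0, "ay": 0, "az": 0, "claw": 0}
    - {"tx": 30, "ty": 64, "tz": 80, "ax": 0, "ay": 0, "az": 0, "claw": 0}
    - {"tx": 30, "ty": 64, "tz": 97, "ax": 0, "ay": 0, "az": 0, "claw": 0}
    - {"tx": 30, "ty": 64, "tz": 97, "ax": 0, "ay": 0, "az": 0, "claw": 0}
    - {"tx": 30, "ty": 64, "tz": 97, "ax": 0, "ay": 0, "az": 0, "claw": 0}

```text
time_s: 2.38
tcp_pos: [0.5708, 0.1075, 0.099]
ee_rot: [[0.988, 0.156, -0.001], [0.156, -0.988, -0.001], [-0.001, 0.001, -1.0]]
wrist_force: [0.5, -0.1, -0.0]
gripper_width: 0.004
gripper_force: 0.0
```

Run:
```python
from h import *
s=capture("side");t=capture("top")
a=np.hstack([cv2.resize(s[120:270,200:350],(400,400),interpolation=3),cv2.resize(t[120:240,180:300],(400,400),interpolation=3)])
cv2.imwrite("pics/c1.png",a)
x=sense();print(x["tcp_pos"],x["gripper_width"],x["wrist_force"])
```

```text
[0.57219473 0.10845511 0.10142792] 0.007528906388221611 [-0.41930921  0.38882804 -0.17890753]
```

View pics/c1.png

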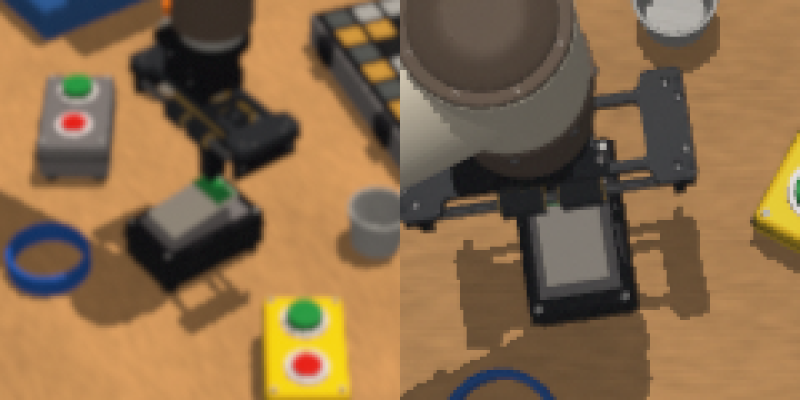

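Both views show the shut fingertips over the green stripe, at about (209,180) in the left half of the crop. I'm descending.

>>> servo_tool:
  deltas:
    - {"tx": 0, "ty": 2, "tz": 8, "ax": 0, "ay": 0, "az": 0, "claw": 0}
    - {"tx": 0, "ty": 2, "tz": 15, "ax": 0, "ay": 0, "az": 0, "claw": 0}
    - {"tx": 0, "ty": 2, "tz": 18, "ax": 0, "ay": 0, "az": 0, "claw": 0}
    - {"tx": 0, "ty": 2, "tz": 21, "ax": 0, "ay": 0, "az": 0, "claw": 0}
    - {"tx": 0, "ty": 2, "tz": 24, "ax": 0, "ay": 0, "az": 0, "claw": 0}
    - {"tx": 0, "ty": 2, "tz": 27, "ax": 0, "ay": 0, "az": 0, "claw": 0}
    - {"tx": 0, "ty": 2, "tz": 28, "ax": 0, "ay": 0, "az": 0, "claw": 0}
    - {"tx": 0, "ty": 2, "tz": 28, "ax": 0, "ay": 0, "az": 0, "claw": 0}

```text
time_s: 3.15
tcp_pos: [0.5744, 0.1066, 0.0734]
ee_rot: [[0.988, 0.157, 0.008], [0.157, -0.988, 0.002], [0.008, -0.0, -1.0]]
wrist_force: [4.4, -1.1, 5.5]
gripper_width: 0.005
gripper_force: 2.8
```

>>> servo_tool:
  deltas:
    - {"tx": 0, "ty": 0, "tz": 2, "ax": 0, "ay": 0, "az": 0, "claw": 0}
    - {"tx": 0, "ty": 0, "tz": 4, "ax": 0, "ay": 0, "az": 0, "claw": 0}
    - {"tx": 0, "ty": 0, "tz": 4, "ax": 0, "ay": 0, "az": 0, "claw": 0}
    - {"tx": 0, "ty": 0, "tz": 4, "ax": 0, "ay": 0, "az": 0, "claw": 0}

```text
time_s: 3.48
tcp_pos: [0.575, 0.1067, 0.0719]
ee_rot: [[0.987, 0.158, 0.01], [0.158, -0.987, 0.002], [0.01, -0.0, -1.0]]
wrist_force: [0.1, -0.7, 16.0]
gripper_width: 0.006
gripper_force: 8.0
```

>>> servo_tool:
  deltas:
    - {"tx": 0, "ty": 0, "tz": 3, "ax": 0, "ay": 0, "az": 0, "claw": 0}
    - {"tx": 0, "ty": 0, "tz": 3, "ax": 0, "ay": 0, "az": 0, "claw": 0}
    - {"tx": 0, "ty": 0, "tz": 3, "ax": 0, "ay": 0, "az": 0, "claw": 0}
    - {"tx": 0, "ty": 0, "tz": 3, "ax": 0, "ay": 0, "az": 0, "claw": 0}

```text
time_s: 3.82
tcp_pos: [0.5752, 0.1067, 0.0714]
ee_rot: [[0.987, 0.159, 0.011], [0.159, -0.987, 0.001], [0.011, 0.0, -1.0]]
wrist_force: [-3.6, -0.9, 28.0]
gripper_width: 0.004
gripper_force: 13.6
```

>>> servo_tool:
  deltas:
    - {"tx": 0, "ty": 0, "tz": -20, "ax": 0, "ay": 0, "az": 0, "claw": 0}
    - {"tx": 0, "ty": 0, "tz": -55, "ax": 0, "ay": 0, "az": 0, "claw": 0}
    - {"tx": -8, "ty": 40, "tz": -60, "ax": 0, "ay": 0, "az": 0, "claw": 0}
    - {"tx": -15, "ty": 80, "tz": -60, "ax": 0, "ay": 0, "az": 0, "claw": 0}
    - {"tx": -22, "ty": 120, "tz": -60, "ax": 0, "ay": 0, "az": 0, "claw": 0}
    - {"tx": -28, "ty": 160, "tz": -60, "ax": 0, "ay": 0, "az": 0, "claw": 0}
    - {"tx": -30, "ty": 185, "tz": -60, "ax": 0, "ay": 0, "az": 0, "claw": 0}
    - {"tx": -30, "ty": 185, "tz": -60, "ax": 0, "ay": 0, "az": 0, "claw": 0}
    - {"tx": -30, "ty": 185, "tz": -50, "ax": 0, "ay": 0, "az": 0, "claw": 0}
    - {"tx": -30, "ty": 185, "tz": -30, "ax": 0, "ay": 0, "az": 0, "claw": 0}
    - {"tx": -30, "ty": 185, "tz": -30, "ax": 0, "ay": 0, "az": 0, "claw": 0}
    - {"tx": -30, "ty": 185, "tz": -30, "ax": 0, "ay": 0, "az": 0, "claw": 0}

```text
time_s: 4.82
tcp_pos: [0.5688, -0.0808, 0.0927]
ee_rot: [[0.988, 0.157, -0.004], [0.157, -0.988, -0.0], [-0.004, -0.0, -1.0]]
wrist_force: [1.4, -0.1, 0.3]
gripper_width: 0.006
gripper_force: 0.0
```

Run:
```python
from h import *
s=capture("side");t=capture("top")
a=np.hstack([cv2.resize(s[150:300,210:360],(400,400),interpolation=3),cv2.resize(t[120:240,210:330],(400,400),interpolation=3)])
cv2.imwrite("pics/c2.png",a)
x=sense();print(x["tcp_pos"],x["gripper_width"],x["wrist_force"])
```

```text
[ 0.57043271 -0.08075409  0.09457503] 0.005418208563787951 [-0.643156   -0.05586134 -1.78606817]
```

View pics/c2.png

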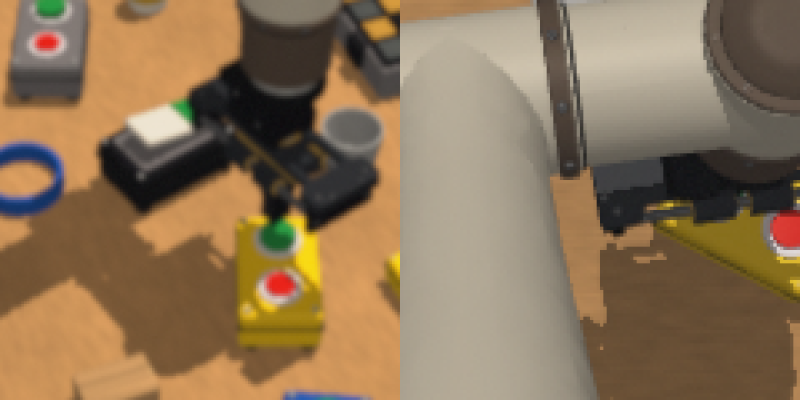

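The picture shows the paddle rocked over, with its near end now up, and the fingertips over the yellow box's green button at about (277,225) in the left half. Pressing it next.

>>> servo_tool:
  deltas:
    - {"tx": 0, "ty": 0, "tz": 10, "ax": 0, "ay": 0, "az": 0, "claw": 0}
    - {"tx": 0, "ty": 0, "tz": 20, "ax": 0, "ay": 0, "az": 0, "claw": 0}
    - {"tx": 0, "ty": 0, "tz": 25, "ax": 0, "ay": 0, "az": 0, "claw": 0}
    - {"tx": 0, "ty": 0, "tz": 28, "ax": 0, "ay": 0, "az": 0, "claw": 0}
    - {"tx": 0, "ty": 0, "tz": 31, "ax": 0, "ay": 0, "az": 0, "claw": 0}
    - {"tx": 0, "ty": 0, "tz": 34, "ax": 0, "ay": 0, "az": 0, "claw": 0}
    - {"tx": 0, "ty": 0, "tz": 37, "ax": 0, "ay": 0, "az": 0, "claw": 0}
    - {"tx": 0, "ty": 0, "tz": 39, "ax": 0, "ay": 0, "az": 0, "claw": 0}
    - {"tx": 0, "ty": 0, "tz": 39, "ax": 0, "ay": 0, "az": 0, "claw": 0}
    - {"tx": 0, "ty": 0, "tz": 39, "ax": 0, "ay": 0, "az": 0, "claw": 0}

```text
time_s: 5.75
tcp_pos: [0.57, -0.0816, 0.0611]
ee_rot: [[0.988, 0.158, 0.001], [0.158, -0.988, -0.001], [0.001, 0.001, -1.0]]
wrist_force: [-11.3, 6.3, 32.7]
gripper_width: 0.003
gripper_force: 16.1
```

>>> servo_tool:
  deltas:
    - {"tx": 0, "ty": 0, "tz": -20, "ax": 0, "ay": 0, "az": 0, "claw": 0}
    - {"tx": 0, "ty": 0, "tz": -55, "ax": 0, "ay": 0, "az": 0, "claw": 0}
    - {"tx": -17, "ty": 32, "tz": -65, "ax": 0, "ay": 0, "az": 0, "claw": 0}
    - {"tx": -34, "ty": 64, "tz": -65, "ax": 0, "ay": 0, "az": 0, "claw": 0}
    - {"tx": -51, "ty": 96, "tz": -65, "ax": 0, "ay": 0, "az": 0, "claw": 0}
    - {"tx": -68, "ty": 128, "tz": -65, "ax": 0, "ay": 0, "az": 0, "claw": 0}
    - {"tx": -85, "ty": 160, "tz": -65, "ax": 0, "ay": 0, "az": 0, "claw": 0}
    - {"tx": -100, "ty": 192, "tz": -65, "ax": 0, "ay": 0, "az": 0, "claw": 0}
    - {"tx": -100, "ty": 192, "tz": -60, "ax": 0, "ay": 0, "az": 0, "claw": 0}
    - {"tx": -100, "ty": 192, "tz": -40, "ax": 0, "ay": 0, "az": 0, "claw": 0}
    - {"tx": -100, "ty": 192, "tz": -40, "ax": 0, "ay": 0, "az": 0, "claw": 0}
    - {"tx": -100, "ty": 192, "tz": -40, "ax": 0, "ay": 0, "az": 0, "claw": 0}

```text
time_s: 6.75
tcp_pos: [0.5003, -0.2868, 0.0943]
ee_rot: [[0.988, 0.155, -0.003], [0.155, -0.988, 0.001], [-0.003, -0.001, -1.0]]
wrist_force: [0.2, 0.7, -0.7]
gripper_width: 0.002
gripper_force: 0.0
```

Run:
```python
from h import *
s=capture("side");t=capture("top")
a=np.hstack([cv2.resize(s[190:370,250:430],(400,400),interpolation=3),cv2.resize(t[120:260,280:420],(400,400),interpolation=3)])
cv2.imwrite("pics/c3.png",a)
x=sense();print(x["tcp_pos"],x["gripper_width"],x["wrist_force"])
```

```text
[ 0.50179642 -0.28675911  0.09589864] 0.0033734242875007574 [ 0.23492253 -0.06747704 -0.24428694]
```

View pics/c3.png

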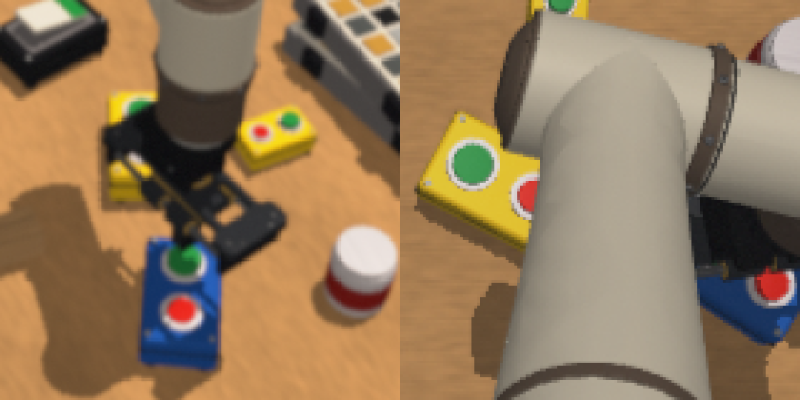

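The fingertips are over the blue box's green button, at about (185,250) in the left half, and the yellow box's button looks pressed in. Pressing the sander button.

>>> servo_tool:
  deltas:
    - {"tx": 0, "ty": 0, "tz": 10, "ax": 0, "ay": 0, "az": 0, "claw": 0}
    - {"tx": 0, "ty": 0, "tz": 20, "ax": 0, "ay": 0, "az": 0, "claw": 0}
    - {"tx": 0, "ty": 0, "tz": 25, "ax": 0, "ay": 0, "az": 0, "claw": 0}
    - {"tx": 0, "ty": 0, "tz": 28, "ax": 0, "ay": 0, "az": 0, "claw": 0}
    - {"tx": 0, "ty": 0, "tz": 31, "ax": 0, "ay": 0, "az": 0, "claw": 0}
    - {"tx": 0, "ty": 0, "tz": 34, "ax": 0, "ay": 0, "az": 0, "claw": 0}
    - {"tx": 0, "ty": 0, "tz": 37, "ax": 0, "ay": 0, "az": 0, "claw": 0}
    - {"tx": 0, "ty": 0, "tz": 39, "ax": 0, "ay": 0, "az": 0, "claw": 0}
    - {"tx": 0, "ty": 0, "tz": 40, "ax": 0, "ay": 0, "az": 0, "claw": 0}
    - {"tx": 0, "ty": 0, "tz": 40, "ax": 0, "ay": 0, "az": 0, "claw": 0}
    - {"tx": 0, "ty": 0, "tz": 40, "ax": 0, "ay": 0, "az": 0, "claw": 0}

```text
time_s: 7.77
tcp_pos: [0.5011, -0.2867, 0.0611]
ee_rot: [[0.987, 0.158, 0.0], [0.158, -0.987, -0.001], [0.0, 0.001, -1.0]]
wrist_force: [-10.2, 10.1, 32.0]
gripper_width: 0.009
gripper_force: 16.0
```

>>> servo_tool:
  deltas:
    - {"tx": 0, "ty": 0, "tz": -20, "ax": 0, "ay": 0, "az": 0, "claw": 0}
    - {"tx": 0, "ty": 0, "tz": -60, "ax": 0, "ay": 0, "az": 0, "claw": 0}
    - {"tx": 0, "ty": 0, "tz": -100, "ax": 0, "ay": 0, "az": 0, "claw": 0}
    - {"tx": -15, "ty": 30, "tz": -120, "ax": 0, "ay": 0, "az": 0, "claw": 0}
    - {"tx": -30, "ty": 60, "tz": -140, "ax": 0, "ay": 0, "az": 0, "claw": 0}
    - {"tx": -60, "ty": 90, "tz": -150, "ax": 0, "ay": 0, "az": 0, "claw": 0}
    - {"tx": -80, "ty": 120, "tz": -150, "ax": 0, "ay": 0, "az": 0, "claw": 0}
    - {"tx": -100, "ty": 150, "tz": -150, "ax": 0, "ay": 0, "az": 0, "claw": 0}
    - {"tx": -100, "ty": 150, "tz": -150, "ax": 0, "ay": 0, "az": 0, "claw": 0}
    - {"tx": -100, "ty": 150, "tz": -150, "ax": 0, "ay": 0, "az": 0, "claw": 0}

```text
time_s: 8.6
tcp_pos: [0.4246, -0.4523, 0.2047]
ee_rot: [[0.988, 0.152, 0.0], [0.152, -0.988, 0.0], [0.0, -0.0, -1.0]]
wrist_force: [-1.0, 0.7, 0.0]
gripper_width: 0.006
gripper_force: 0.0
```

Run:
```python
from h import *
s=capture("side");t=capture("top")
cv2.imwrite("pics/c4.png",np.hstack([cv2.resize(s[130:330,210:410],(400,400),interpolation=3),cv2.resize(t[80:280,210:410],(400,400),interpolation=3)]))
for n,col,a in(("stripe",G,(229,176)),("ext",G,(306,177)),("extred",R,(327,188)),("sand",G,(390,206)),("sandred",R,(410,219))):
    print(n,near(blobs(t,*col),a)[0].round(1))
x=sense();print(x["tcp_pos"],x["wrist_force"])
```

```text
stripe [228.6 174.8]
ext [305.  176.9]
extred [326.7 188.1]
sand [388.8 205.1]
sandred [409.8 218.8]
[ 0.42575056 -0.45046341  0.20492913] [ 0.69274287 -0.27809284 -0.41160894]
```

View pics/c4.png

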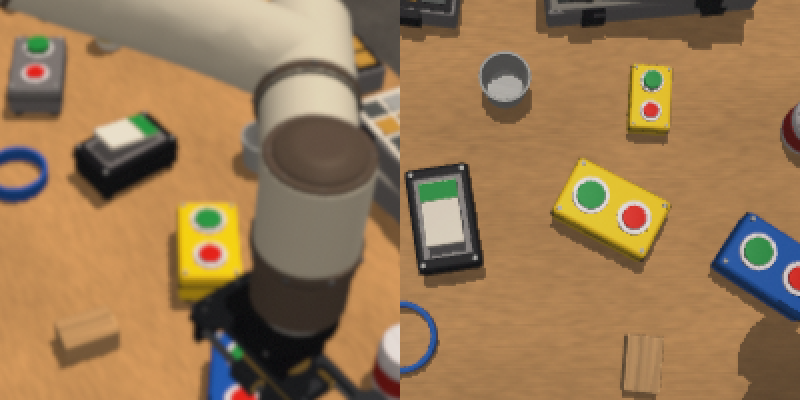

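The paddle is on, both green buttons are in, and no measured point moved more than 1 pixel. Handing in.

```bash
python3 -c "
from station import *
print(finish_job())"
```

```text
the job is handed in; nothing more can be done
None
```

The main paddle, the extractor's green button and the sander's green button were pressed to their stops in that order; the last pictures show the boxes still in place, and the job is handed in (no verdict was returned).

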